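# Serve a mandarin and poise its cover

## Robot

A 6-joint arm with a two-finger parallel gripper is mounted at the origin on a cart in front of the work surface, level with it; the furniture and walls round the work are solid. World frame = base frame: x ahead of the robot, y to its left, z up, the work surface at z = 0. Lengths are in m, angles in degrees, forces in N, time in s.
With the tool pointing down it reaches from about 0.35 to 0.875 m from the base axis. Payload 4.2 kg.
Tool frame: the origin (TCP) lies midway between the tips of the shut fingers; the grasp point (between the pads) lies 19 mm behind it; z points along the fingers, y is the line along which they close (so a half turn about z gives the same grasp; the last joint's range is limited). The gripper opens to 87 mm and grips with 3 to 60 N. Pads are 19 mm wide; open, the fingers measure 117 mm over their backs; the gripper's body (75 mm by 190 mm) begins 51 mm behind the grasp point.
Start: joints at [-59.381, 22.042, 0.453, 0, -68.411, -14.817], TCP at [0.17, -0.601, 0.223] pointing down, gripper open.
Joint ranges: [-179.83, 179.83], [-69.29, 118.12], [-61.27, 80.66], [-181.25, 117.63], [-171.15, -9.14], [-177.46, 177.46]. Speed limits (degrees/s): [159.86, 159.86, 180, 180, 180, 180].

## Interface

Orientations are given as [roll, pitch, yaw] about the fixed x, y, z axes, in that order (R = Rz(yaw) Ry(pitch) Rx(roll)).
In Python, from bench import env gives the robot as it stands. The module is installed in compiled form; this text tells all that it offers.
- The arm moves only by the tool drive_tool, never from a script. Its arguments are lists of equal length, an entry for each row: "travel": the shift along the tool's x, y, z in units of 30 mm (1.0 is 30 mm), a list of three; "angular": the turn, a rotation vector about the tool's x, y, z in degrees, a list of three; "hand": the finger opening in mm, from 0 to 87. A call has 1 to 8 rows; each row shifts and turns the commanded pose from where the row before left it, along the tool's axes as they then stand; what a row does not reach is not made up. A row lasts 1/8 s, in which the tool goes at most 62.5 mm and 10.7 degrees, less where a joint would pass 70% of its speed; a pose out of reach is approached as far as the arm can. A call is refused whole if a number of a shift passes 1 or a number of a turn 10.7, either way. A call with a gripper value outside its range is refused whole. The fingers move at their own pace and stop on an object; "force" is the grip in N (left out, the last holds). Time passes only in rows, so rows that do not move let the fingers close. It gives the time, the measured TCP pose, the force, the opening and the grip force at its end, in the units of the state.
- env.sense(): the state, without advancing time (a new reading comes with each control period).
- env.capture(name): name is "scene" or "top" or "wrist"; returns the picture (480x640x3 uint8, blue, green, red); there is no depth.
- env.camera_info(name): a dict with "fx", "fy", "cx", "cy" (pixels), "R" (3x3) and "t" (3): a world point X has camera coordinates R X + t. Camera axes: x right, y down, z forward; pixel columns grow to the right and rows downward; lengths in m; the calibration is good to about 2 mm. A picture is of the moment at which its call begins: read the wrist's pose just before it. camera_info takes no time and is no camera call; for the wrist camera it gives the pose at the moment of the call.
- env.job_done(): hands the job in; it is judged then, once.
The state is a dict: "time_s": time; "joint_positions": joint angles; "qd": joint speeds; "joint_efforts": joint torques, N m; "position": TCP position; "eef_rot": TCP orientation; "contact_force": force on the tool from outside, world axes, zero at the start; "ft_torque": the same for the moment, N m; "width": finger opening in m; "finger_force": force on a finger pad.
Only numpy, scipy, OpenCV 4.12 (cv2) and the standard library are available. Lean on these libraries where they do the work, as an engineer would, in place of code of your own. Each camera call takes 0.05 s, during which the arm holds its last target. There are 200 camera calls.

## Task

Serve the mandarin: set it in the little seat in the middle of the wooden pedestal stand and let go of it, then pick up the blue domed cover by its knob, carry it over the things in between and poise it over the fruit, ready to be lowered for the guest. Finish still holding the cover in the gripper, upright and centred on the stand, with the fruit inside the dome and the rim about 2 cm above the plate of the stand; the cover must never touch the fruit or the stand. Leave the oil bottle, the two spice jars and the lemon where they are.

Things in the scene. Friction and masses are not known exactly. Their poses are not given: they have to be found in the camera images.
- mandarin: Orange mandarin, 61 x 60 mm and 50 mm high, about 80 g, the only mandarin; lies loose on the worktop, on the left or on the right. Origin at the centre of its underside.
- mandarin_center (a point): Centre of the mandarin, 25 mm above its underside.
- stand: Wooden pedestal stand fixed to the worktop, on the left or right: foot 92 mm wide, stem 20 mm thick, round plate 120 mm wide, its top 75 mm above the worktop. Mid-plate a dark seat ring, 50 mm wide outside, 40 mm inside, 7 mm high, in which the mandarin rests, underside about 7 mm above the plate. Origin at the centre of its underside, z up.
- stand_plate (a point): Centre of the upper face of the stand's plate, 75 mm above the worktop, z up.
- cover: Blue domed cover, open below, standing on its rim on the other side from the stand; round, 96 mm wide, 88 mm inside for the lowest 40 mm, narrowing above; dome 76 mm high (71 mm inside), wall 4 mm. On top a pale round knob, 76 to 116 mm above the rim, 20 to 24 mm thick. About 160 g. Origin at the centre of the rim plane (underside), z up along the knob.
- cover_knob (a point): Point on the axis of the cover's knob, 102 mm above the rim: where to grip it.
- oil_bottle: Small oil bottle with a cork, 48 mm wide, 112 mm high, loose in the row between the cover and the stand. Origin at its underside. To be left alone.
- jar_yellow: Spice jar with yellow cap, 45 mm wide, 100 mm high, loose in the same row. Origin at its underside. To be left alone.
- jar_white: Spice jar with white cap, 47 mm wide, 98 mm high, loose in the same row. Origin at its underside. To be left alone.
- lemon: Yellow lemon, 76 x 56 x 55 mm, loose on the worktop on the other side from the mandarin. Origin at its underside. To be left alone.
Not all that is in view belongs to the job. What is shaped like the mandarin but purple or turquoise is not meant.

How it is judged:
By the outcome, as a careful person would: the job done as asked, in the order asked, and still so for the second after the job is handed in, while the arm keeps its last pose, push and grip.
It also fails if it takes over 54 s, if anything falls off the work surface, if the arm or the gripper's body presses on something with over 40 N, if the wrist force passes 120 N, or if a joint passes its speed limit or range.

## Working session

There is one attempt and no reset: what is moved stays moved. The work goes in short steps, Python scripts to look and compute and a tool call to move; the robot and the scene stay as the last step left them, time stands still between calls to the robot, and variables do not carry over. Pictures are saved under pics/ and viewed, at most 11 in all, crops included, and the job is handed in when it is done.

Besides the shell and the picture viewer there is one more tool, called as name(argument=value, ...) on one line, values as JSON. drive_tool: Moves the arm, as the interface text tells. Its arguments: {"type":"object","properties":{"travel":{"type":"array"},"angular":{"type":"array"},"hand":{"type":"array"},"force":{"type":"number"}},"required":["travel","angular","hand"]}

```bash
mkdir -p pics; python3 - <<'E'
from bench import env
import cv2
s=env.sense(); print({k:s[k] for k in('time_s','position','eef_rot','contact_force','width')})
for n in('scene','top'):
    cv2.imwrite(f'pics/{n}0.png',env.capture(n)); c=env.camera_info(n); print(n,c)
E
```

```text
{'time_s': 0.0, 'position': array([ 0.1700447 , -0.60078025,  0.22146173]), 'eef_rot': array([ 1.79873656e+02, -4.01230084e-03, -1.64207939e+02]), 'contact_force': array([-0.03913083,  0.0467069 , -0.20566834]), 'width': 0.08701144112027982}
scene {'fx': 525.9456454785653, 'fy': 525.9456454785653, 'cx': 311.13728419764055, 'cy': 243.50200132852865, 'R': array([[-9.01697136e-01, -4.32368194e-01,  1.42472076e-04],
       [-2.94295623e-01,  6.13507470e-01, -7.32801931e-01],
       [ 3.16752839e-01, -6.60807331e-01, -6.80441996e-01]]), 't': array([0.42693038, 0.29561946, 0.86670724])}
top {'fx': 587.8403296652916, 'fy': 587.8403296652916, 'cx': 319.03304577574556, 'cy': 245.56297232605917, 'R': array([[-5.94672667e-03, -9.99981994e-01,  8.05527805e-04],
       [-9.83893183e-01,  5.70712596e-03, -1.78666262e-01],
       [ 1.78658447e-01, -1.85503274e-03, -9.83909405e-01]]), 't': array([-0.12398065,  0.53491844,  1.29396832])}
```

View pics/scene0.png

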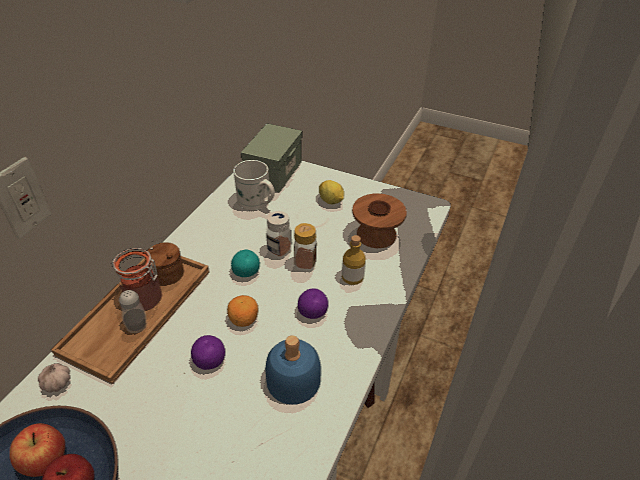

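View pics/top0.png

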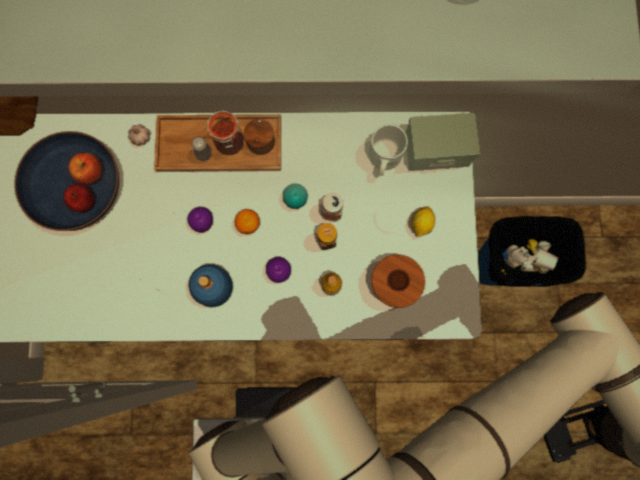

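The scene view has the mandarin at (242,311), purple decoys at (208,352) and (313,304), a turquoise one at (245,264), the cover at (293,370), the stand at (379,215) and the row of jars between. In the top view the mandarin is at (247,222), purple at (200,219) and (278,269), turquoise at (295,196), the cover knob at (204,282) and the stand at (398,281). Only the orange one fits the description. I'll confirm in an enlarged crop.

```bash
python3 - <<'E'
import cv2
a=cv2.imread('pics/top0.png')[175:325,180:440]
cv2.imwrite('pics/topc.png',cv2.resize(a,None,fx=3,fy=3,interpolation=cv2.INTER_CUBIC))
a=cv2.imread('pics/scene0.png')[180:410,180:420]
cv2.imwrite('pics/scenec.png',cv2.resize(a,None,fx=2.6,fy=2.6,interpolation=cv2.INTER_CUBIC))
E
```

```text
(no output)
```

View pics/topc.png

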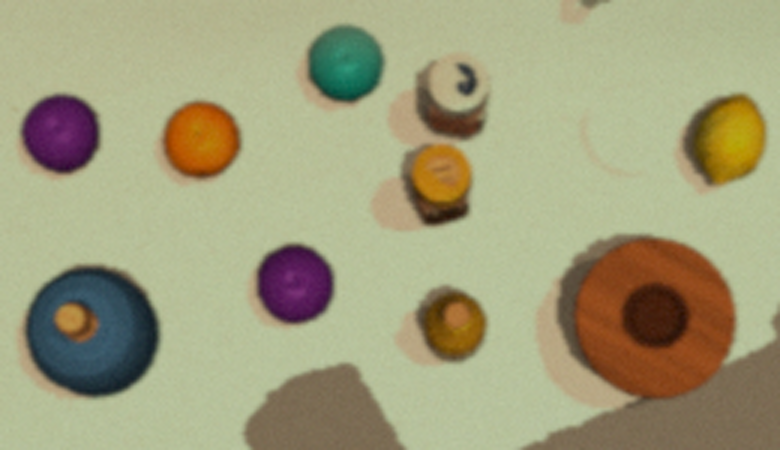

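View pics/scenec.png

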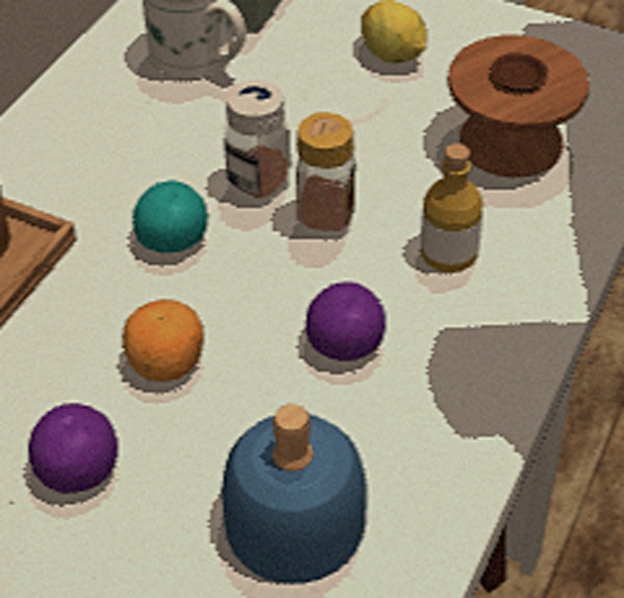

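The crops confirm it: the mandarin (orange, dimpled) is at crop (202,139), the plate centre at (655,317), the knob top at (71,318), the cover body circle at (93,331), and the bottle cork at (456,314). I'll triangulate these.

```bash
cat > h.py <<'E'
from bench import env
import numpy as np
def ray(c,u,v):
    R,t=np.array(c['R']),np.array(c['t'])
    return -R.T@t, R.T@np.array([(u-c['cx'])/c['fx'],(v-c['cy'])/c['fy'],1])
def onz(c,u,v,z):
    o,d=ray(c,u,v); return o+d*(z-o[2])/d[2]
def tri(rs):
    A=b=0
    for o,d in rs:
        d=d/np.linalg.norm(d); P=np.eye(3)-np.outer(d,d); A=A+P; b=b+P@o
    return np.linalg.solve(A,b)
E
python3 - <<'E'
from h import *
T,S=env.camera_info('top'),env.camera_info('scene')
tp=lambda u,v:(180+u/3-.33,175+v/3-.33); sp=lambda u,v:(180+u/2.6-.3,180+v/2.6-.3)
for n,a,b,z in [('mand',(202,139),(163,341),.025),('plate',(655,317),(519,72),.075),('knobtop',(71,318),(293,410),.116),('bottle',(456,314),(457,150),.112),
 ('yel',(441,172),(328,124),.1),('whi',(457,82),(257,93),.098),('purp',(295,283),(346,321),.025),('purp2',(61,133),(73,448),.025),('turq',(346,63),(170,215),.025),('lemon',(730,138),(393,30),.027)]:
    print(n,*[np.round(x,4) for x in (onz(T,*tp(*a),z),onz(S,*sp(*b),z),tri([ray(T,*tp(*a)),ray(S,*sp(*b))]))])
E
```

```text
mand [0.5978 0.0411 0.025 ] [0.5979 0.0455 0.025 ] [0.5997 0.042  0.0201]
plate [ 0.4501 -0.3014  0.075 ] [ 0.4528 -0.3049  0.075 ] [ 0.4506 -0.3007  0.0786]
knobtop [0.4469 0.1213 0.116 ] [0.4496 0.12   0.116 ] [0.4477 0.1212 0.1182]
bottle [ 0.4486 -0.1537  0.112 ] [ 0.4497 -0.1519  0.112 ] [ 0.4495 -0.1536  0.1105]
yel [ 0.555 -0.144  0.1  ] [ 0.5568 -0.1489  0.1   ] [ 0.5542 -0.1439  0.1049]
whi [ 0.6236 -0.1565  0.098 ] [ 0.6263 -0.1603  0.098 ] [ 0.6232 -0.1562  0.102 ]
purp [ 0.484  -0.0322  0.025 ] [ 0.4845 -0.0304  0.025 ] [ 0.4847 -0.0319  0.0231]
purp2 [0.6032 0.1513 0.025 ] [0.6044 0.1539 0.025 ] [0.6048 0.1522 0.0223]
turq [ 0.6584 -0.0712  0.025 ] [ 0.6611 -0.0702  0.025 ] [ 0.6599 -0.0707  0.0246]
lemon [ 0.5958 -0.3706  0.027 ] [ 0.5978 -0.3706  0.027 ] [ 0.5967 -0.3703  0.0272]
```

drive_tool(travel=[[0,0,-0.5],[0,0,-0.5],[-0.67,1,0],[-0.67,1,0],[-0.67,1,0],[-0.67,1,0],[-0.67,1,0],[-0.67,1,0]], angular=[[0,0,7.9],[0,0,7.9],[0,0,0],[0,0,0],[0,0,0],[0,0,0],[0,0,0],[0,0,0]], hand=[87,87,87,87,87,87,87,87], force=20)

```text
time_s: 1.1
position: [0.2912, -0.4201, 0.2521]
eef_rot: [180.0, -0.0, 180.0]
contact_force: [1.0, 0.1, -0.2]
width: 0.0872
finger_force: 0.0
```

drive_tool(travel=[[-0.67,1,0],[-0.67,1,0],[-0.67,1,0],[-0.67,1,0],[-0.67,1,0],[-0.67,1,0],[-0.67,1,0],[-0.67,1,0]], angular=[[0,0,0],[0,0,0],[0,0,0],[0,0,0],[0,0,0],[0,0,0],[0,0,0],[0,0,0]], hand=[87,87,87,87,87,87,87,87])

```text
time_s: 2.1
position: [0.4518, -0.1802, 0.2522]
eef_rot: [180.0, -0.0, -180.0]
contact_force: [0.2, 0.1, 0.9]
width: 0.087
finger_force: 0.0
```

drive_tool(travel=[[-0.67,1,0],[-0.67,1,0],[-0.67,1,0],[-0.67,1,0],[-0.67,1,0],[-0.67,1,0],[-0.67,1,0.8],[-0.5,0.4,1]], angular=[[0,0,0],[0,0,0],[0,0,0],[0,0,0],[0,0,0],[0,0,0],[0,0,0],[0,0,0]], hand=[87,87,87,87,87,87,87,87])

```text
time_s: 3.1
position: [0.6082, 0.0424, 0.198]
eef_rot: [180.0, 0.1, -179.9]
contact_force: [-0.2, -0.3, -1.1]
width: 0.087
finger_force: 0.0
```

```bash
python3 - <<'E'
from h import *
import cv2
c=env.camera_info('wrist'); im=env.capture('wrist'); cv2.imwrite('pics/w1.png',im)
h=cv2.cvtColor(im,cv2.COLOR_BGR2HSV); m=cv2.inRange(h,(6,120,80),(22,255,255))
n,l,st,ce=cv2.connectedComponentsWithStats(m)
for i in range(1,n):
    if st[i,4]>800: print(st[i],ce[i],onz(c,*ce[i],.025))
print(env.sense()['position'])
E
```

```text
[   0    0   80   42 2551] [43.85927087 17.07683261] [ 0.4507866  -0.17044565  0.025     ]
[  11  130  127   68 6292] [ 68.99698029 160.27082009] [ 0.55892882 -0.17282044  0.025     ]
[ 288  171   69   69 3650] [322.48821918 204.64958904] [0.59724045 0.04353183 0.025     ]
[ 79 208  52  46 989] [102.40647118 224.18604651] [ 0.61541706 -0.1541327   0.025     ]
[ 246  323  177   24 3817] [330.73958606 334.69347655] [0.72832551 0.05188297 0.025     ]
[101 332  35  66 906] [113.72847682 364.81346578] [ 0.76351503 -0.16834835  0.025     ]
[ 510  332   35   66 1071] [530.91876751 365.00093371] [0.76318481 0.25566723 0.025     ]
[  249   381   391    58 12834] [409.16035531 417.16705626] [0.82869478 0.13648798 0.025     ]
[0.60690669 0.04286167 0.1922558 ]
```

View pics/w1.png

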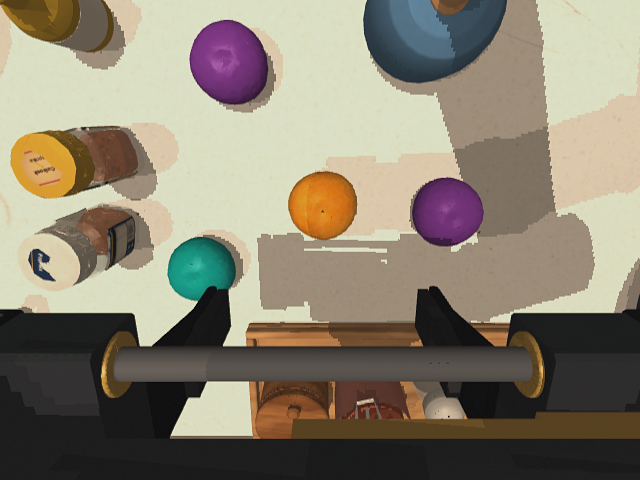

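The wrist view puts the mandarin at (322,205), so (0.597, 0.0435), which agrees with the top view. Now descend.

drive_tool(travel=[[0.3,0.02,1],[0,0,1],[0,0,1],[0,0,1],[0,0,1],[0,0,0.8],[0,0,0.3],[0,0,0]], angular=[[0,0,0],[0,0,0],[0,0,0],[0,0,0],[0,0,0],[0,0,0],[0,0,0],[0,0,0]], hand=[87,87,87,87,87,87,87,87])

```text
time_s: 4.15
position: [0.5981, 0.041, 0.0154]
eef_rot: [-180.0, -0.0, 180.0]
contact_force: [-0.3, -0.1, 0.8]
width: 0.0869
finger_force: 0.0
```

drive_tool(travel=[[0,0,0],[0,0,0],[0,0,0],[0,0,0],[0,0,0],[0,0,0]], angular=[[0,0,0],[0,0,0],[0,0,0],[0,0,0],[0,0,0],[0,0,0]], hand=[55,45,45,45,45,45], force=12)

```text
time_s: 4.9
position: [0.5986, 0.0415, 0.016]
eef_rot: [180.0, 0.0, -180.0]
contact_force: [-0.2, 0.6, 3.4]
width: 0.0562
finger_force: 11.9
```

The grip landed high: z is 0.016 and the width 56 mm, above the fruit's equator. I'll reopen, go 8 mm lower and regrip.

drive_tool(travel=[[0,0,0],[0,0,0],[0,0.03,0.28],[0,0,0],[0,0,0],[0,0,0],[0,0,0],[0,0,0]], angular=[[0,0,0],[0,0,0],[0,0,0],[0,0,0],[0,0,0],[0,0,0],[0,0,0],[0,0,0]], hand=[80,80,80,80,45,45,45,45], force=12)

```text
time_s: 5.9
position: [0.5984, 0.0422, 0.0073]
eef_rot: [180.0, 0.0, -180.0]
contact_force: [-0.1, 0.7, 0.2]
width: 0.0556
finger_force: 12.0
```

drive_tool(travel=[[0,0,-0.3],[0,0,-0.7],[0,0,-1],[0,0,-1],[0,0,-1],[0,0,-1],[0,0,-1],[0,0,-0.5]], angular=[[0,0,0],[0,0,0],[0,0,0],[0,0,0],[0,0,0],[0,0,0],[0,0,0],[0,0,0]], hand=[45,45,45,45,45,45,45,45])

```text
time_s: 6.9
position: [0.5988, 0.0423, 0.2045]
eef_rot: [179.9, 0.2, -180.0]
contact_force: [0.5, 0.5, -1.8]
width: 0.0557
finger_force: 12.0
```

```bash
python3 - <<'E'
from h import *
import cv2
im=env.capture('scene'); cv2.imwrite('pics/s2.png',cv2.resize(im[120:400,150:450],None,fx=2,fy=2))
print(env.sense()['position'])
E
```

```text
[0.59943705 0.04230272 0.20579669]
```

View pics/s2.png

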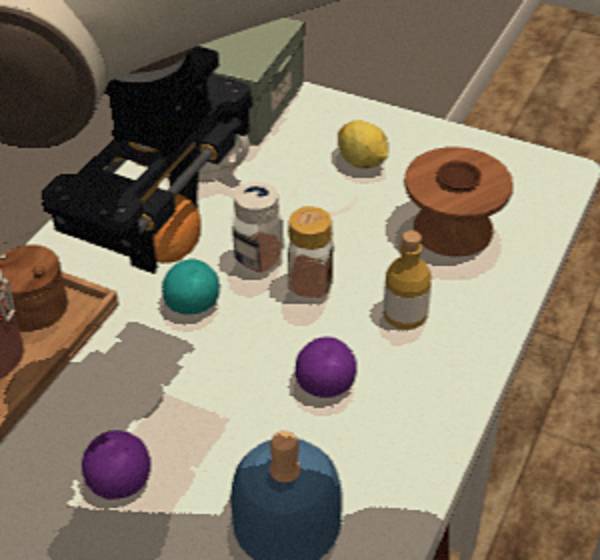

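The mandarin is held at (173,230), well between the fingers. Carrying it to the stand.

drive_tool(travel=[[0.41,-0.95,0],[0.41,-0.95,0],[0.41,-0.95,0],[0.41,-0.95,0],[0.41,-0.95,0],[0.41,-0.95,0],[0.41,-0.95,0],[0.41,-0.95,0]], angular=[[0,0,0],[0,0,0],[0,0,0],[0,0,0],[0,0,0],[0,0,0],[0,0,0],[0,0,0]], hand=[45,45,45,45,45,45,45,45])

```text
time_s: 7.95
position: [0.4987, -0.1866, 0.201]
eef_rot: [180.0, -0.1, 180.0]
contact_force: [0.8, 0.4, -0.9]
width: 0.0556
finger_force: 12.0
```

drive_tool(travel=[[0.41,-0.95,0],[0.41,-0.95,0],[0.41,-0.95,0],[0.41,-0.95,0],[0,0,0],[0,0,0]], angular=[[0,0,0],[0,0,0],[0,0,0],[0,0,0],[0,0,0],[0,0,0]], hand=[45,45,45,45,45,45])

```text
time_s: 8.7
position: [0.4504, -0.2994, 0.2014]
eef_rot: [180.0, -0.1, 180.0]
contact_force: [0.1, 0.1, -0.3]
width: 0.0559
finger_force: 12.0
```

```bash
python3 - <<'E'
from h import *
import cv2
c=env.camera_info('wrist'); p=env.sense()['position']; im=env.capture('wrist'); cv2.imwrite('pics/w2.png',im)
R,t=np.array(c['R']),np.array(c['t'])
print(p)
for n,X in [('plate',(.451,-.301,.075)),('ring',(.451,-.301,.082)),('fruit',p+[0,0,.0175])]:
    q=R@np.array(X)+t; print(n,c['fx']*q[0]/q[2]+c['cx'],c['fy']*q[1]/q[2]+c['cy'])
E
```

```text
[ 0.450438   -0.29943341  0.20142879]
plate 319.0103522516911 232.491312569857
ring 318.9359627698298 235.1032796515378
fruit 319.9528774684409 327.70421110946864
```

View pics/w2.png

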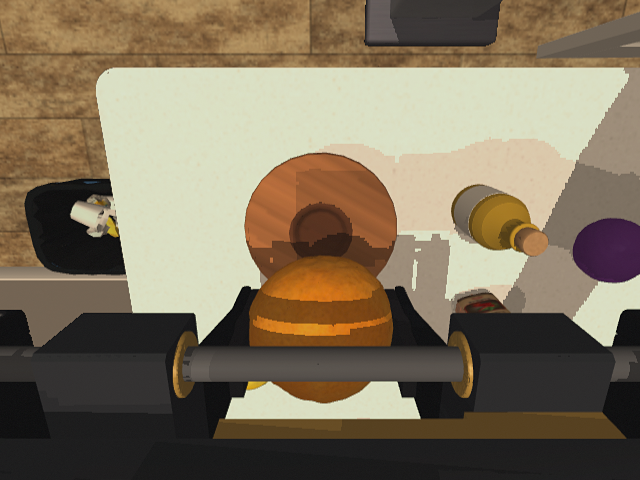

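```bash
python3 - <<'E'
from h import *
import cv2
c=env.camera_info('wrist')
# far/top edges along x: plate edge (x-0.06) at row 153, ring outer edge at row ~204, hole top ~ 208
for v,z,r in((153,.075,.06),(204,.082,.025),(256,.082,-.025)): print(onz(c,321,v,z)[:2]+[r,0])
im=cv2.imread('pics/w2.png'); print(im[140:275:1,321].astype(int).sum(1).tolist())
E
```

```text
[ 0.45073108 -0.299202  ]
[ 0.45221688 -0.29920897]
[ 0.44331734 -0.29924359]
[637, 637, 635, 636, 636, 636, 635, 638, 626, 588, 592, 606, 525, 166, 248, 303, 312, 318, 326, 333, 335, 338, 338, 336, 334, 335, 334, 330, 328, 327, 314, 284, 288, 296, 295, 294, 295, 291, 290, 289, 283, 279, 284, 289, 295, 297, 297, 305, 310, 312, 308, 305, 300, 296, 298, 294, 293, 293, 288, 287, 290, 259, 168, 184, 186, 182, 172, 163, 149, 129, 135, 144, 163, 170, 175, 170, 173, 175, 171, 176, 171, 175, 172, 171, 170, 171, 170, 169, 169, 168, 168, 168, 167, 170, 170, 170, 173, 176, 175, 159, 104, 108, 109, 107, 111, 109, 110, 111, 106, 109, 111, 107, 107, 108, 102, 139, 190, 191, 206, 204, 208, 219, 229, 231, 237, 243, 247, 254, 259, 255, 250, 248, 266, 280, 297]
```

The plate circle in the wrist view spans columns 245–397 with its top at row 153, so the stand is at (0.451, -0.299) and the fruit is centred on it. Lowering.

drive_tool(travel=[[0,0,1],[0,0,1],[0,0,1],[0,0,0.4],[0,0,0.15],[0,0,0],[0,0,0]], angular=[[0,0,0],[0,0,0],[0,0,0],[0,0,0],[0,0,0],[0,0,0],[0,0,0]], hand=[45,45,45,45,45,45,45])

```text
time_s: 9.62
position: [0.4514, -0.3, 0.0967]
eef_rot: [-180.0, 0.1, -180.0]
contact_force: [-0.1, 0.4, -0.8]
width: 0.0557
finger_force: 12.0
```

drive_tool(travel=[[0,0.02,0.12],[0,0,0.08],[0,0,0],[0,0,0]], angular=[[0,0,0],[0,0,0],[0,0,0],[0,0,0]], hand=[45,45,45,45])

```text
time_s: 10.12
position: [0.4507, -0.2993, 0.0897]
eef_rot: [-180.0, -0.0, -180.0]
contact_force: [0.0, -0.6, -0.4]
width: 0.0556
finger_force: 12.0
```

drive_tool(travel=[[0,0,0.04],[0,0,0],[0,0,0]], angular=[[0,0,0],[0,0,0],[0,0,0]], hand=[45,45,45])

```text
time_s: 10.5
position: [0.4511, -0.2994, 0.0892]
eef_rot: [-180.0, 0.1, -180.0]
contact_force: [-0.4, 1.1, 5.6]
width: 0.0559
finger_force: 11.9
```

Contact at 5.6 N. Opening gently, then retreating upward.

drive_tool(travel=[[0,0,0],[0,0,0],[0,0,0],[0,0,0],[0,0,-0.5],[0,0,-1],[0,0,-1],[0,0,-1]], angular=[[0,0,0],[0,0,0],[0,0,0],[0,0,0],[0,0,0],[0,0,0],[0,0,0],[0,0,0]], hand=[60,68,80,87,87,87,87,87])

```text
time_s: 11.5
position: [0.4508, -0.2993, 0.1957]
eef_rot: [-180.0, 0.1, -180.0]
contact_force: [-1.2, -0.9, -1.0]
width: 0.0872
finger_force: 0.0
```

drive_tool(travel=[[0,0,-1],[0,0,-0.8],[0,1,0],[0,1,0],[0,1,0],[0,1,0],[0,1,0],[0,1,0]], angular=[[0,0,0],[0,0,0],[0,0,0],[0,0,0],[0,0,0],[0,0,0],[0,0,0],[0,0,0]], hand=[87,87,87,87,87,87,87,87])

```text
time_s: 12.5
position: [0.4507, -0.1184, 0.2487]
eef_rot: [-180.0, 0.1, -180.0]
contact_force: [0.9, 0.1, 0.2]
width: 0.087
finger_force: 0.0
```

```bash
python3 - <<'E'
from h import *
import cv2
im=env.capture('top'); a=cv2.resize(im[230:330,330:460],None,fx=3,fy=3)
im2=env.capture('scene')[160:280,300:430]; b=cv2.resize(im2,(390,300))
cv2.imwrite('pics/t3.png',np.hstack([a,b]))
T=env.camera_info('top')
h=cv2.cvtColor(im,cv2.COLOR_BGR2HSV)[230:330,330:460]
m=cv2.inRange(h,(10,200,150),(20,255,255)); print(cv2.connectedComponentsWithStats(m)[2:])
print(env.sense()['position'])
E
```

```text
(array([[    0,     0,   130,   100, 12363],
       [   59,    27,    14,     7,    24],
       [   74,    34,     1,     1,     1],
       [   77,    35,     1,     2,     2],
       [   60,    37,    24,    24,   466],
       [   44,    41,     6,     6,    19],
       [   84,    40,     9,     9,    32],
       [   43,    50,     6,     5,    19],
       [    0,    54,     4,     1,     4],
       [    4,    54,     4,     6,    14],
       [    2,    56,     1,     1,     1],
       [    2,    59,     1,     1,     1],
       [   91,    58,     1,     1,     1],
       [   75,    61,    14,     7,    49],
       [   68,    65,     1,     1,     1],
       [   70,    66,     2,     2,     2],
       [   79,    71,     1,     1,     1]], dtype=int32), array([[64.25058643, 49.52107094],
       [65.83333333, 30.125     ],
       [74.        , 34.        ],
       [77.        , 35.5       ],
       [71.44635193, 48.58154506],
       [46.47368421, 43.84210526],
       [88.40625   , 43.71875   ],
       [45.57894737, 52.15789474],
       [ 1.5       , 54.        ],
       [ 5.42857143, 56.5       ],
       [ 2.        , 56.        ],
       [ 2.        , 59.        ],
       [91.        , 58.        ],
       [82.14285714, 63.91836735],
       [68.        , 65.        ],
       [70.5       , 66.5       ],
       [79.        , 71.        ]]))
[ 0.45073644 -0.11759784  0.24876556]
```

View pics/t3.png

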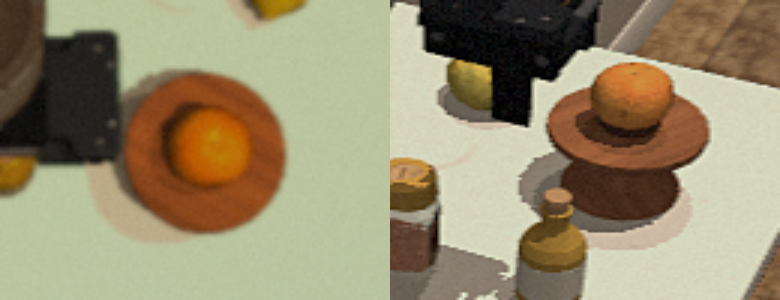

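The fruit sits in the seat on the stand (top crop (210,146)) and has been released. Going to the cover.

drive_tool(travel=[[0.02,1,0],[0.02,1,0],[0.02,1,0],[0.02,1,0],[0.02,1,0],[0,1,0],[0,1,0],[0,0.95,0]], angular=[[0,0,0],[0,0,0],[0,0,0],[0,0,0],[0,0,0],[0,0,0],[0,0,0],[0,0,0]], hand=[60,60,60,60,60,60,60,60])

```text
time_s: 13.6
position: [0.448, 0.1197, 0.2483]
eef_rot: [180.0, 0.1, 180.0]
contact_force: [0.2, 0.4, -0.5]
width: 0.06
finger_force: 0.0
```

drive_tool(travel=[[0,0,0],[0,0,0]], angular=[[0,0,0],[0,0,0]], hand=[60,60])

```text
time_s: 13.85
position: [0.4478, 0.1186, 0.2478]
eef_rot: [-180.0, 0.0, 180.0]
contact_force: [0.8, 0.0, 0.4]
width: 0.06
finger_force: 0.0
```

```bash
python3 - <<'E'
from h import *
import cv2
T=env.camera_info('top')
print('fruit',onz(T,400-.33,278.7-.33,.107), onz(T,330+71.4,230+48.6,.107))
c=env.camera_info('wrist'); p=env.sense()['position']; im=env.capture('wrist'); cv2.imwrite('pics/w4.png',im)
R,t=np.array(c['R']),np.array(c['t']); print(p)
for n,X in [('knobtop',(.4475,.121,.116)),('rim',(.4475,.121,0.02))]:
    q=R@np.array(X)+t; print(n,c['fx']*q[0]/q[2]+c['cx'],c['fy']*q[1]/q[2]+c['cy'])
E
```

```text
fruit [ 0.45047761 -0.30075379  0.107     ] [ 0.44995602 -0.30447545  0.107     ]
[0.44775245 0.11856172 0.24779227]
knobtop 324.2782922399375 229.37352263754042
rim 323.90213140145977 203.4244468658257
```

View pics/w4.png

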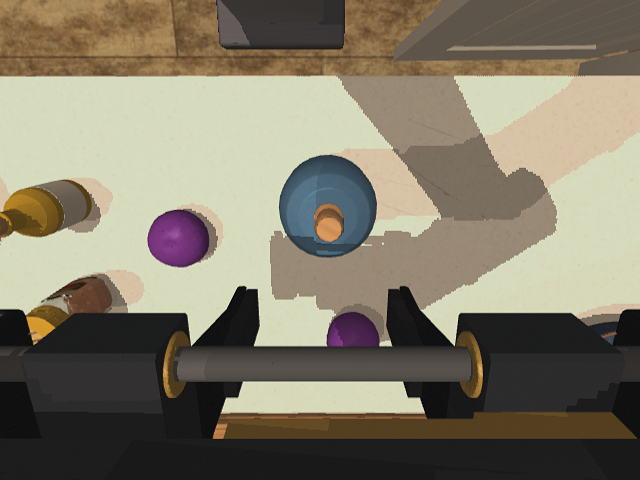

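```bash
python3 - <<'E'
from h import *
import cv2
c=env.camera_info('wrist')
im=cv2.imread('pics/w4.png'); h=cv2.cvtColor(im,cv2.COLOR_BGR2HSV)
m=cv2.inRange(h,(95,60,30),(115,255,255)); n,l,st,ce=cv2.connectedComponentsWithStats(m); i=1+st[1:,4].argmax(); print(st[i],ce[i])
u=st[i,0]+(st[i,2]-1)/2; 
for z in(.02,.03,.04): print(onz(c,u,206,z))
k=im[195:260,300:360]; hk=h[195:260,300:360]; mk=cv2.inRange(hk,(5,60,60),(22,255,255)); ys,xs=np.nonzero(mk); print(xs.min()+300,xs.max()+300,ys.min()+195,ys.max()+195)
row=[(y+195,xs[ys==y].min()+300,xs[ys==y].max()+300) for y in range(10,47,4) if (ys==y).any()]; print(row)
print(onz(c,329,230,.116))
E
```

```text
[ 279  155   97  102 6713] [327.22806495 203.77893639]
[0.45015915 0.12401269 0.02      ]
[0.44791101 0.12389924 0.03      ]
[0.44566288 0.12378579 0.04      ]
300 359 203 259
[(205, np.int64(321), np.int64(335)), (209, np.int64(316), np.int64(340)), (213, np.int64(315), np.int64(341)), (217, np.int64(314), np.int64(342)), (221, np.int64(315), np.int64(341)), (225, np.int64(314), np.int64(343)), (229, np.int64(315), np.int64(342)), (233, np.int64(316), np.int64(341)), (237, np.int64(318), np.int64(338)), (241, np.int64(326), np.int64(331))]
[0.44797234 0.12455789 0.116     ]
```

The knob top is at (329,230), so the cover is at about (0.448, 0.124). Descending over it.

drive_tool(travel=[[0,0.18,0.5],[0,0,1],[0,0,1],[0,0,1],[0,0,1],[0,0,0.6],[0,0,0.2],[0,0,0]], angular=[[0,0,0],[0,0,0],[0,0,0],[0,0,0],[0,0,0],[0,0,0],[0,0,0],[0,0,0]], hand=[60,60,60,60,60,60,60,60])

```text
time_s: 14.9
position: [0.4476, 0.1244, 0.0881]
eef_rot: [-180.0, -0.0, 180.0]
contact_force: [0.3, -0.4, -0.1]
width: 0.0602
finger_force: 0.0
```

drive_tool(travel=[[0,0,0],[0,0,0]], angular=[[0,0,0],[0,0,0]], hand=[60,60])

```text
time_s: 15.15
position: [0.4481, 0.1249, 0.0892]
eef_rot: [179.9, 0.1, -180.0]
contact_force: [-0.1, 1.0, 0.3]
width: 0.06
finger_force: 0.0
```

drive_tool(travel=[[0,0,0.15],[0,0,0],[0,0,0],[0,0,0],[0,0,0],[0,0,0],[0,0,0],[0,0,0]], angular=[[0,0,0],[0,0,0],[0,0,0],[0,0,0],[0,0,0],[0,0,0],[0,0,0],[0,0,0]], hand=[60,45,35,25,15,10,10,10], force=30)

```text
time_s: 16.15
position: [0.4477, 0.1245, 0.084]
eef_rot: [-180.0, -0.0, -180.0]
contact_force: [-0.9, -1.5, 0.2]
width: 0.0217
finger_force: 29.9
```

drive_tool(travel=[[0,0,0],[0,0,0]], angular=[[0,0,0],[0,0,0]], hand=[10,10])

```text
time_s: 16.4
position: [0.4477, 0.1246, 0.084]
eef_rot: [-180.0, -0.0, 180.0]
contact_force: [-0.2, -2.8, 1.8]
width: 0.0217
finger_force: 29.9
```

The knob is gripped (21.7 mm). Lifting.

drive_tool(travel=[[0,0,-0.3],[0,0,-0.6],[0,0,-1],[0,0,-1],[0,0,-1],[0,0,-1],[0,0,-0.8],[0,0,-0.4]], angular=[[0,0,0],[0,0,0],[0,0,0],[0,0,0],[0,0,0],[0,0,0],[0,0,0],[0,0,0]], hand=[10,10,10,10,10,10,10,10])

```text
time_s: 17.4
position: [0.4478, 0.125, 0.2684]
eef_rot: [179.9, 0.1, -180.0]
contact_force: [-0.4, -0.5, -2.3]
width: 0.0219
finger_force: 30.0
```

drive_tool(travel=[[0,-0.3,-0.2],[0,-0.6,0],[0,-0.8,0],[0,-0.8,0],[0,-0.8,0],[0,-0.8,0],[0,-0.8,0],[0,-0.8,0]], angular=[[0,0,0],[0,0,0],[0,0,0],[0,0,0],[0,0,0],[0,0,0],[0,0,0],[0,0,0]], hand=[10,10,10,10,10,10,10,10])

```text
time_s: 18.4
position: [0.4466, -0.0482, 0.2718]
eef_rot: [-180.0, -0.1, 179.9]
contact_force: [0.3, 0.4, -1.3]
width: 0.0217
finger_force: 30.0
```

drive_tool(travel=[[-0.02,-0.9,0],[-0.02,-0.9,0],[-0.02,-0.9,0],[-0.02,-0.9,0],[-0.02,-0.9,0],[-0.02,-0.9,0],[0,-0.9,0],[0,-0.8,0]], angular=[[0,0,0],[0,0,0],[0,0,0],[0,0,0],[0,0,0],[0,0,0],[0,0,0],[0,0,0]], hand=[10,10,10,10,10,10,10,10])

```text
time_s: 19.4
position: [0.4498, -0.261, 0.2716]
eef_rot: [179.9, -0.2, 179.9]
contact_force: [-0.8, 0.2, -0.9]
width: 0.0217
finger_force: 30.0
```

drive_tool(travel=[[0,-0.7,0],[0,-0.4,0],[0,0,0],[0,0,0],[0,0,0]], angular=[[0,0,0],[0,0,0],[0,0,0],[0,0,0],[0,0,0]], hand=[10,10,10,10,10])

```text
time_s: 20.02
position: [0.4513, -0.2918, 0.2731]
eef_rot: [180.0, 0.0, -179.9]
contact_force: [-0.7, 0.2, -0.9]
width: 0.0215
finger_force: 30.0
```

drive_tool(travel=[[0,-0.25,0],[0,0,0.3],[0,0,0.3],[0,0,0],[0,0,0]], angular=[[0,0,0],[0,0,0],[0,0,0],[0,0,0],[0,0,0]], hand=[10,10,10,10,10])

```text
time_s: 20.65
position: [0.4514, -0.2999, 0.2549]
eef_rot: [-180.0, -0.0, -180.0]
contact_force: [-0.4, -0.6, -1.4]
width: 0.0218
finger_force: 30.0
```

```bash
python3 - <<'E'
from h import *
import cv2
p=env.sense()['position']; print(p)
s=env.capture('scene'); w=env.capture('wrist')
cv2.imwrite('pics/f1.png',np.hstack([cv2.resize(s[80:280,300:460],(400,500)),cv2.resize(w,(400,300))[:, :] if 0 else cv2.copyMakeBorder(cv2.resize(w,(400,300)),0,200,0,0,cv2.BORDER_CONSTANT)]))
C=env.camera_info('scene'); R,t=np.array(C['R']),np.array(C['t'])
a=np.linspace(0,2*np.pi,361)
def bb(ctr,r):
    X=np.array([[ctr[0]+r*np.cos(x),ctr[1]+r*np.sin(x),ctr[2]] for x in a]); q=X@R.T+t
    u=C['fx']*q[:,0]/q[:,2]+C['cx']; v=C['fy']*q[:,1]/q[:,2]+C['cy']; return np.round([(u.min()-300)*2.5,(u.max()-300)*2.5,(v.min()-80)*2.5,(v.max()-80)*2.5])
print('rim',bb((p[0],p[1],p[2]-.084),.048),'plate',bb((.451,-.2993,.075),.06))
E
```

```text
[ 0.45136064 -0.29987867  0.25493078]
rim [150. 266. 200. 267.] plate [130. 267. 281. 368.]
```

View pics/f1.png

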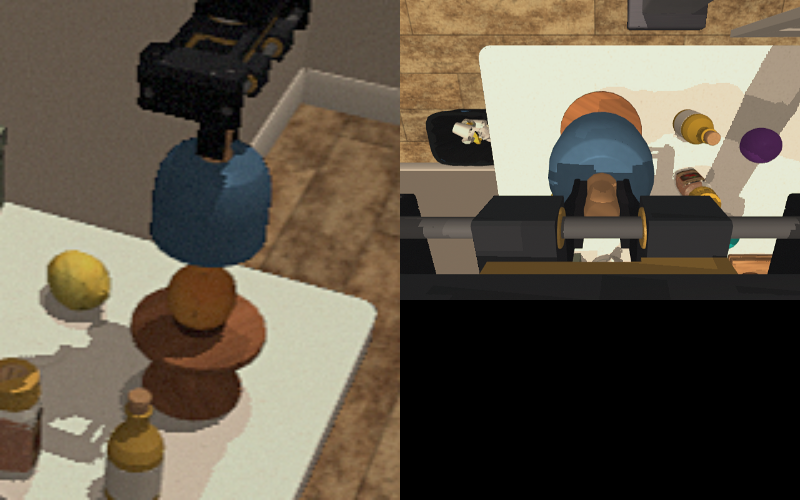

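The cover hangs upright over the fruit: in the scene crop the rim is centred near column 210 (208 predicted), the fruit is at 202 and the plate at 198. In the wrist view the cover and plate share column 601. Lowering slowly.

drive_tool(travel=[[0,0.02,0.4],[0,0,0.5],[0,0,0.5],[0,0,0.4],[0,0,0.3],[0,0,0.2],[0,0,0],[0,0,0]], angular=[[0,0,0],[0,0,0],[0,0,0],[0,0,0],[0,0,0],[0,0,0],[0,0,0],[0,0,0]], hand=[10,10,10,10,10,10,10,10])

```text
time_s: 21.75
position: [0.4516, -0.2994, 0.1864]
eef_rot: [-180.0, 0.0, -180.0]
contact_force: [-0.6, 0.3, -1.5]
width: 0.0218
finger_force: 30.0
```

drive_tool(travel=[[0,0,0.15],[0,0,0.08],[0,0,0],[0,0,0],[0,0,0]], angular=[[0,0,0],[0,0,0],[0,0,0],[0,0,0],[0,0,0]], hand=[10,10,10,10,10])

```text
time_s: 22.38
position: [0.4514, -0.2993, 0.1792]
eef_rot: [-180.0, 0.0, -180.0]
contact_force: [-1.7, -0.5, -1.0]
width: 0.0218
finger_force: 30.0
```

```bash
python3 - <<'E'
from h import *
import cv2
s=env.sense(); print(s['position'],s['contact_force'])
a=env.capture('scene'); b=env.capture('top')
cv2.imwrite('pics/f2.png',np.hstack([cv2.resize(a[120:280,300:460],(400,400)),cv2.resize(b[200:340,320:460],(400,400))]))
C=env.camera_info('scene'); R,t=np.array(C['R']),np.array(C['t']); p=s['position']
th=np.linspace(0,2*np.pi,361)
for z,r in((p[2]-.084,.048),(.075,.06)):
    q=np.stack([.451+r*np.cos(th),-.2993+r*np.sin(th),0*th+z],1)@R.T+t
    u=(C['fx']*q[:,0]/q[:,2]+C['cx']-300)*2.5; v=(C['fy']*q[:,1]/q[:,2]+C['cy']-120)*2.5; print(u.min(),u.max(),v.min(),v.max())
E
```

```text
[ 0.45141006 -0.29928002  0.17918471] [-1.65712251 -0.52713247 -0.99846243]
144.74634088411037 255.78055381758674 171.27577432625543 240.10088491542078
129.71624960858264 266.88035695796214 181.11497662740547 267.54202751835567
```

View pics/f2.png

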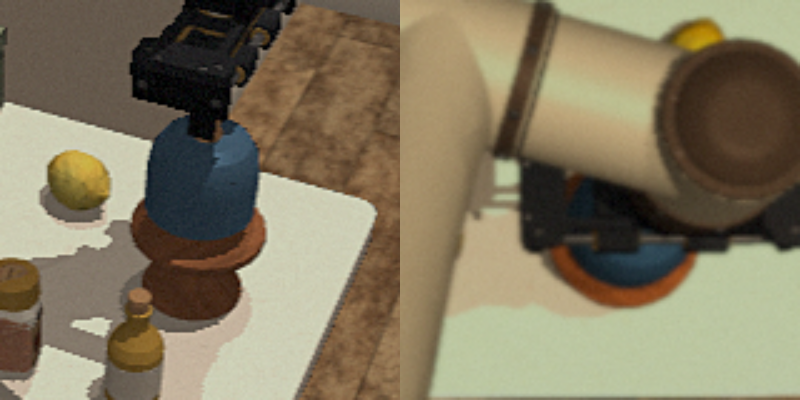

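The rim spans crop columns 145–259 with its bottom at row 238, against a prediction of 145–256 and row 240. It is centred, about 2 cm above the plate, with no contact force. Handing in.

```bash
python3 -c "
from bench import env
print(env.job_done())"
```

```text
the job is handed in; nothing more can be done
None
```

I handed in the job at about 22 s: the mandarin sits released in the stand's seat, and the gripper is holding the cover upright and centred over it, rim about 2 cm above the plate. I saw no sign of the cover touching the fruit or stand, and I never handled the bottle, jars or lemon; the verdict wasn't shown.

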